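Refit the filter cover on the air cleaner

TASK

The new filter is already in the benchtop air cleaner; put its cover back on. Hook the cover's lip under the steel ledge with the cover held at a tilt, push it in against the spring as far as it will go and keep it there while you swing it down into its seat and press gently until the coral catch springs back over its edge, then let go. Fit it by feel and never force it, and leave everything else on the table alone.

Things in the scene. Friction and masses are not known exactly. Their poses are not given: they have to be found in the camera images.
- cover_grip (a point): Centre of the coral grip bar (12 x, 56 y, 30 mm tall) on the loose charcoal vented filter cover, which lies flat, bar up. Plate 146 (x) x 149 (y) x 8 mm, 0.2 to 0.3 kg. z is up out of the plate, -x points to the lip. The point is 15 mm above the plate's top face, 23 mm above its underside and 15 mm to +x of the plate's centre.
- cover_lip (a point): Middle of the tip of the cover's lip (steel-coloured on top): a tongue 120 mm wide (y), 4 mm thick, level with the plate's underside, reaching 14 mm out from the plate's -x edge. The point is 102 mm to -x of the grip bar's centre and 2 mm above the underside. Axes as cover_grip.
- bay (a point): Centre of the cover's seat in the top of the air cleaner, at the height of the rubber shelves along both sides that carry its underside, 100 mm above the table. z up, -x to the ledge, +x to the catch. Opening 154 mm wide (y), side walls bevelled, 8 mm above the shelves; far wall 74.5 mm to +x, 8 mm above the shelves. Bay floor 12 mm below them. Seated, the plate's centre is 1.5 mm to +x.
- ledge (a point): Middle of the steel ledge's lower front edge. It is 4 mm thick, 220 mm long (y), its underside 6 mm above the shelves. Slot under it 12 mm deep to a solid wall, open below to the bay floor; a spring strip (8 N, rising to 15 N) fills its last 3.5 mm. Only with the lip pushed against the solid wall does the cover's +x edge clear the far wall, by 1.5 mm; let go, the spring moves it against that wall. Axes as bay.
- catch (a joint): Coral spring catch, 30 mm wide, mid +x side: 0 m at rest, grows to 0.010 as pushed to +x. Its nose reaches 6 mm in from the far wall, flat underside 9.4 mm above the shelves, 60 degree ramp on top rising to 23 mm. The cover's +x edge coming down pushes it out about 4 mm (1.5 N preload, 300 N/m), taking 4 to 12 N down; it then springs back to 0 over the seated cover.
- unit: The fixed air cleaner: grey housing 250 (x) x 220 (y) x 110 mm tall, catch included. Origin at the centre of its underside, on the table, axes as bay. Pressing on it with more than 60 N (all the cover's contacts added up, or by the robot) counts as forcing.
- cover: The whole loose filter cover; origin at the centre of its plate's underside, axes as above.
- old_filter: Bystander: the used filter, a cardboard frame with grey pleats, 110 x 130 x 22 mm, origin under its centre.
- brayer: Bystander: hand ink roller, 100 mm roller and wooden handle, 160 mm long, 34 mm tall.
- lino_pink: Bystander: pink lino block, 100 x 150 x 6 mm.
- lino_grey: Bystander: grey lino block, 140 x 90 x 6 mm.
- ink_jar: Bystander: ink jar, coral label, 64 mm across, 70 mm tall.
- ink_jar2: Bystander: ink jar, charcoal label, 64 mm across, 70 mm tall.
- lino_cutter: Bystander: lino cutter with a turned wooden handle, 95 mm long, 24 mm tall.
- pencil: Bystander: red pencil lying along its x, 170 mm long, 7 mm thick.
Not all that is in view belongs to the job. Leave any orange look-alike of the cover alone.

How it is judged:
On the way, in this order (a step that is already met when the one before it is completed fails the run):
1. the lip is under the ledge while the cover is held at a tilt of more than 6 degrees to its seat (x of cover_lip in the frame of ledge below -0.006 m and z of cover_lip in the frame of ledge between -0.02 and -0.002 m and angle between the z axis of cover_grip and the z axis of bay, either way round above 0.105 rad), for 0.1 s.
2. the cover is flat in its seat with the catch over its edge (x of cover_grip in the frame of bay between 0.013 and 0.019 m and y of cover_grip in the frame of bay between -0.0045 and 0.0045 m and z of cover_grip in the frame of bay between 0.0205 and 0.025 m and angle between the z axis of cover_grip and the z axis of bay, either way round below 0.025 rad and angle between the x axis of cover_grip and the x axis of bay, either way round below 0.06 rad and x of cover_lip in the frame of ledge below -0.005 m and z of cover_lip in the frame of ledge below 0 m and value of joint catch below 0.0015 m), for 0.2 s.
At the end, for the whole second after the job is handed in: The cover lies flat in its seat: within about 4 mm of the seat's centre, 2.5 mm of its height and 1.5 degrees of level, its lip at least 5 mm under the ledge, the catch sprung back over its far edge (within 1.5 mm of rest), the cover released and at rest (all of step 2 and linear speed of cover below 0.01 m/s and angular speed of cover below 0.05 rad/s and contact force between the fingers and cover below 0.1 N); the robot touches nothing.
It fails at once if the cover is forced against the air cleaner (more than 60 N) (contact force between cover and unit above 60 N).
It fails at once if the robot bears on the air cleaner with more than 60 N (contact force between the arm and unit above 60 N).
It fails at once if the fingers bear on the air cleaner with more than 60 N (contact force between the fingers and unit above 60 N).
It fails at once if another thing on the table is moved by more than 20 mm (distance of any of old_filter, brayer, lino_pink, lino_grey, ink_jar, ink_jar2, lino_cutter, pencil from where it was at the start of the episode above 0.02 m).
It also fails if it takes over 72 s, if anything falls off the work surface, if the arm or the gripper's body presses on something with over 40 N, if the wrist force passes 120 N, or if a joint passes its speed limit or range.

ROBOT

A 7-joint arm with a two-finger parallel gripper is mounted at the origin on the work surface. World frame = base frame: x ahead of the robot, y to its left, z up, the work surface at z = 0. Lengths are in m, angles in rad, forces in N, time in s.
With the tool pointing down it reaches from about 0.425 to 0.875 m from the base axis. Payload 8.4 kg.
Tool frame: the origin (TCP) lies midway between the tips of the shut fingers; the grasp point (between the pads) lies hold_point_z behind it (hold_point_z is the distance from the TCP to the grasp point, in m); z points along the fingers, y is the line along which they close (so a half turn about z gives the same grasp; the last joint's range is limited). The gripper opens to 85 mm and grips with 20 to 120 N. Pads are 22 mm wide; open, the fingers measure 114 mm over their backs; the gripper's body (76 mm by 85 mm) begins 54 mm behind the grasp point. The pads swing forward as they close: fully open they stand 13 mm farther back than shut.
Start: joints at [1.052, 0.333, 0.04, 1.465, -0.013, 1.343, -0.059], TCP at [0.265, -0.594, 0.231] pointing down, gripper open.
Joint ranges: [-2.58, 2.58], [-0.38, 2.09], [-1.3, 1.39], [0.25, 2.4], [-1.5, 4.64], [0.08, 2.09], [-2.65, 2.65]. Speed limits (rad/s): [2.22, 2.22, 2.79, 2.79, 3.14, 3.14, 3.14].

INTERFACE

Orientations are given as a 3x3 rotation matrix whose columns are the frame's x, y, z axes.
In Python, from bench import get_obs, get_image, finish_job, hold_point_z gives the robot as it stands.
- The arm moves only by the shell command python3 -m jog 'ROWS' [OPENING]. ROWS is JSON, a list of rows, each an object of numbers: "tx", "ty", "tz": the shift along the tool's x, y, z in mm; "wx", "wy", "wz": the turn, a rotation vector about the tool's x, y, z in degrees. A call has 1 to 10 rows; each row is the pose to reach, as a shift and turn from the pose commanded when the call began, along the tool's axes at that moment; what a row does not reach only later rows make up. A row lasts 1/8 s, in which the tool goes at most 62.5 mm and 10.7 degrees, less where a joint would pass 70% of its speed; a pose out of reach is approached as far as the arm can. A call with a gripper value outside its range is refused whole. OPENING is the gripper command: -1 is shut, 1 is fully open, values between are in proportion, set as the call begins (- or left out, the last holds). The fingers move at their own pace and stop on an object; the grip force is fixed at half the most. Time passes only in rows, so rows that repeat a pose let the fingers close. It gives the time, the measured TCP pose, the force, the opening and the grip force at its end, in the units of the state.
- get_obs(): the state, without advancing time (a new reading comes with each control period).
- get_image(name): name is "scene" or "top" or "wrist"; returns a dict with "img" (400x640x3 uint8, red, green, blue), "mtx" (3x3 intrinsics, pixels), "T" (4x4, takes a point from camera to world coordinates). Camera axes: x right, y down, z forward; pixel columns grow to the right and rows downward; lengths in m; the calibration is good to about 2 mm. A picture is of the moment at which its call begins. There is no depth.
- finish_job(): hands the job in; it is judged then, once.
The state is a dict: "time": time; "joint_pos": joint angles; "qd": joint speeds; "joint_efforts": joint torques, N m; "ee_pos": TCP position; "eef_rot": TCP orientation; "contact_force": force on the tool from outside, world axes, zero at the start; "wrist_torque": the same for the moment, N m; "grip_width": finger opening in m; "grip_force": force on a finger pad.
Only numpy, scipy, OpenCV 4.12 (cv2) and the standard library are available. Lean on these libraries where they do the work, as an engineer would, in place of code of your own. Each camera call takes 0.05 s, during which the arm holds its last target. There are 200 camera calls.

## Working session

There is one attempt and no reset: what is moved stays moved. The work goes in short steps, Python scripts to look and compute and a shell command to move; the robot and the scene stay as the last step left them, time stands still between calls to the robot, and variables do not carry over. Pictures are saved under pics/ and viewed, at most 10 in all, crops included, and the job is handed in when it is done.

```bash
mkdir -p pics
python3 - <<'E'
from bench import *
import cv2,numpy as np
o=get_obs();print({k:np.round(v,3).tolist() for k,v in o.items()},hold_point_z)
for n in ("scene","top"):
    d=get_image(n);cv2.imwrite(f"pics/{n}0.png",d["img"][:,:,::-1]);print(n,d["mtx"].tolist(),np.round(d["T"],4).tolist())
E
```

```text
{'time': 0.0, 'joint_pos': [1.052, 0.334, 0.04, 1.466, -0.013, 1.343, -0.059], 'qd': [0.001, 0.0, -0.001, 0.001, -0.001, 0.001, 0.0], 'joint_efforts': [0.0, -65.855, 1.366, -40.557, 0.017, 0.012, -0.0], 'ee_pos': [0.265, -0.593, 0.23], 'eef_rot': [[0.913, 0.408, -0.001], [0.408, -0.913, 0.001], [-0.0, -0.002, -1.0]], 'contact_force': [-0.384, -0.308, -0.447], 'wrist_torque': [0.006, 0.01, -0.096], 'grip_force': 0.0, 'grip_width': 0.085} 0.0187
scene [[446.65298933059785, 0.0, 323.7833242661348], [0.0, 446.65298933059785, 207.035917910309], [0.0, 0.0, 1.0]] [[0.7795, 0.4165, -0.4679, 1.2112], [0.6263, -0.4993, 0.5987, -0.8421], [0.0158, -0.7597, -0.6501, 1.0631], [0.0, 0.0, 0.0, 1.0]]
top [[483.6315879867222, 0.0, 318.48700917814324], [0.0, 483.6315879867222, 203.43235702537504], [0.0, 0.0, 1.0]] [[-0.0034, -0.9912, 0.1323, 0.3459], [-0.9999, 0.0051, 0.013, 0.0262], [-0.0136, -0.1323, -0.9911, 1.397], [0.0, 0.0, 0.0, 1.0]]
```

View pics/scene0.png

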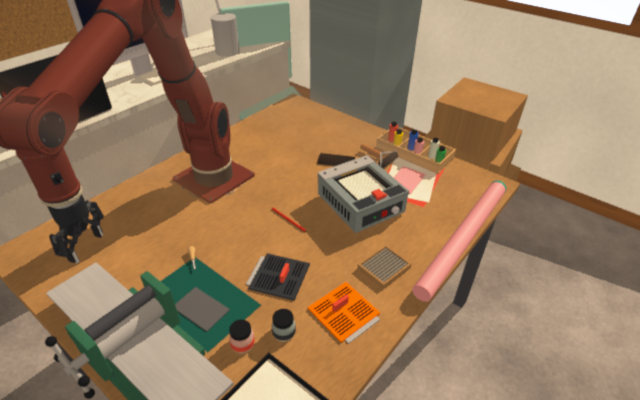

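View pics/top0.png

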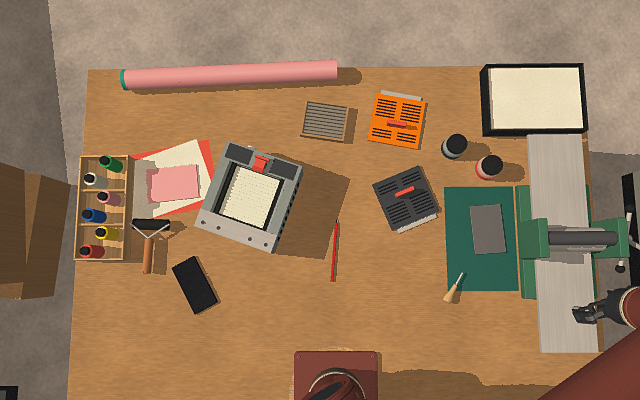

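The target is the charcoal cover with the coral bar at top (405,192). Things it could be mistaken for: the orange look-alike (397,122), the old filter (326,120), the grey lino (488,228) and the black slab (195,285). The unit is at (250,197), with its coral catch at (260,163), so +x points up-image. I'll check this in a close crop.

Run:
```python
import cv2,numpy as np
i=cv2.imread("pics/top0.png")
a=cv2.resize(i[135:260,190:310],None,fx=3.3,fy=4.4*3.3/4.4,interpolation=cv2.INTER_CUBIC)
a=cv2.resize(i[135:255,190:310],(396,396),interpolation=cv2.INTER_CUBIC)
b=cv2.resize(i[155:245,360:450],(396,396),interpolation=cv2.INTER_CUBIC)
cv2.imwrite("pics/crop.png",np.hstack([a,b]))
```

```text
(no output)
```

View pics/crop.png

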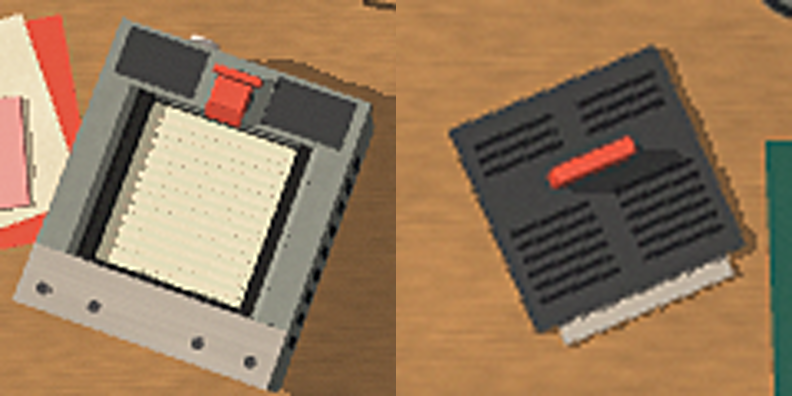

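The crop confirms the charcoal cover with its coral bar: plate corners at crop (450,130), (655,46), (747,243) and (540,333), with the steel lip toward the bottom. The unit's catch is at the top and its ledge at the bottom. I'll turn these into positions.

```bash
cat > h.py <<'E'
import numpy as np
from bench import *
def ray(d,uv,z):
    T=d["T"];r=T[:3,:3]@np.linalg.solve(d["mtx"],[uv[0],uv[1],1.]);c=T[:3,3]
    return c+r*(z-c[2])/r[2]
def fit(model,world):
    m=np.array(model,float)[:,:2];w=np.array(world)[:,:2]
    mc,wc=m.mean(0),w.mean(0);a=m-mc;b=w-wc
    th=np.arctan2((a[:,0]*b[:,1]-a[:,1]*b[:,0]).sum(),(a*b).sum())
    R=np.array([[np.cos(th),-np.sin(th)],[np.sin(th),np.cos(th)]])
    t=wc-R@mc; return t,th,R,np.linalg.norm(w-(m@R.T+t),axis=1)
E
python3 - <<'E'
from h import *
d=get_image("top")
L=lambda u,v:(190+u/3.3-.35,135+v/3.3-.35)
R=lambda u,v:(360+(u-396)/4.4-.39,155+v/4.4-.39)
# unit: +y is left of +x ; +x up-image -> +y left in image
w=[ray(d,L(*p),.11) for p in[(127,18),(372,105),(272,390),(12,298)]]
t,th,Rm,e=fit([(125,110),(125,-110),(-125,-110),(-125,110)],np.array(w)*1000);print("unit",t,np.degrees(th),e)
for p in [(40,246),(290,326)]:
    print("ledge front in unit",Rm.T@(ray(d,L(*p),.11)[:2]*1000-t))
for p in [(206,117),(238,125),(213,66),(262,82)]:
    print("catch?",Rm.T@(ray(d,L(*p),.11)[:2]*1000-t))
for p in [(155,97),(312,147)]:
    print("far wall",Rm.T@(ray(d,L(*p),.108)[:2]*1000-t))
w=[ray(d,R(*p),z) for p,z in[((450,130),.008),((655,46),.008),((747,243),.008),((540,333),.008),((568,346),.002),((737,272),.002)]]
t,th,Rm,e=fit([(73,74.5),(73,-74.5),(-73,-74.5),(-73,74.5),(-87,60),(-87,-60)],np.array(w)*1000);print("cover",t,np.degrees(th),e,"grip",t+Rm@[15,0], "grip by bar",ray(d,R(593,160),.038)*1000)
E
```

```text
unit [540.22113646 230.50748861] -19.88817663573209 [1.70458365 2.28218123 3.06097322 2.5686905 ]
ledge front in unit [-77.35765328 106.6614191 ]
ledge front in unit [ -69.96591469 -108.15006729]
catch? [68.11141322 16.8189419 ]
catch? [ 70.66138427 -10.38960152]
catch? [110.18403357  26.55334618]
catch? [111.08124077 -16.38561095]
far wall [70.01242069 62.97078449]
far wall [ 74.09455519 -73.83324994]
cover [ 548.44840606 -207.79765569] 22.921037465200133 [0.56357827 1.78560538 1.12414226 0.4752724  0.62672195 1.48758975] grip [ 562.26404307 -201.95572331] grip by bar [ 561.79109243 -199.82067783   38.        ]
```

```bash
python3 -m jog '[{"tx":24,"ty":-55,"wz":-9},{"tx":58,"ty":-105,"wz":-19},{"tx":101,"ty":-152,"wz":-29},{"tx":165,"ty":-173,"wz":-39},{"tx":229,"ty":-193,"wz":-49},{"tx":291,"ty":-210,"wz":-59},{"tx":353,"ty":-226,"wz":-69},{"tx":413,"ty":-237,"wz":-79},{"tx":431,"ty":-237,"wz":-88.8},{"tx":431,"ty":-237,"wz":-88.8}]' 1; python3 -m jog '[{"tx":0},{"tx":0}]'
python3 - <<'E'
from h import *
import cv2
d=get_image("wrist");cv2.imwrite("pics/w1.png",d["img"][:,:,::-1])
o=get_obs();print(np.round(o["ee_pos"],4),np.round(o["eef_rot"],3).tolist())
E
```

```text
[ 0.2648 -0.5933  0.2308] [[0.913, 0.408, -0.0], [0.408, -0.913, 0.001], [-0.0, -0.001, -1.0]]$[0]: bad value
$[0]: bad value
```

View pics/w1.png

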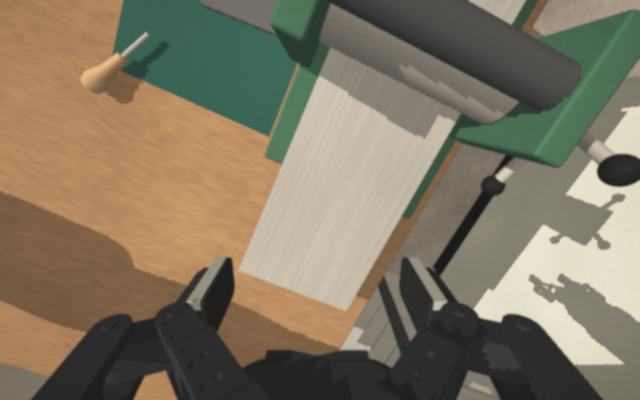

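The picture shows the arm didn't move: the press bed is below it and its roller ahead. The rows were refused, so I'll give all six keys.

```bash
python3 -m jog '[{"tx":24,"ty":-55,"tz":0,"wx":0,"wy":0,"wz":-9},{"tx":58,"ty":-105,"tz":0,"wx":0,"wy":0,"wz":-19},{"tx":101,"ty":-152,"tz":0,"wx":0,"wy":0,"wz":-29},{"tx":165,"ty":-173,"tz":0,"wx":0,"wy":0,"wz":-39},{"tx":229,"ty":-193,"tz":0,"wx":0,"wy":0,"wz":-49},{"tx":291,"ty":-210,"tz":0,"wx":0,"wy":0,"wz":-59},{"tx":353,"ty":-226,"tz":0,"wx":0,"wy":0,"wz":-69},{"tx":413,"ty":-237,"tz":0,"wx":0,"wy":0,"wz":-79},{"tx":431,"ty":-237,"tz":0,"wx":0,"wy":0,"wz":-88.8},{"tx":431,"ty":-237,"tz":0,"wx":0,"wy":0,"wz":-88.8}]' 1; python3 -m jog '[{"tx":0,"ty":0,"tz":0,"wx":0,"wy":0,"wz":0},{"tx":0,"ty":0,"tz":0,"wx":0,"wy":0,"wz":0}]'
python3 - <<'E'
from h import *
import cv2
d=get_image("wrist");cv2.imwrite("pics/w2.png",d["img"][:,:,::-1])
np.savez("w2.npz",T=d["T"],mtx=d["mtx"])
o=get_obs();print(np.round(o["ee_pos"],4),np.round(o["eef_rot"],3).tolist())
E
```

```text
time: 1.45
ee_pos: [0.5634, -0.1991, 0.2307]
eef_rot: [[-0.393, 0.92, -0.0], [0.92, 0.393, 0.002], [0.002, 0.0, -1.0]]
contact_force: [0.4, -0.9, 0.5]
grip_width: 0.0854
grip_force: 0.0
time: 1.7
ee_pos: [0.561, -0.2027, 0.2314]
eef_rot: [[-0.385, 0.923, -0.0], [0.923, 0.385, -0.001], [-0.0, -0.001, -1.0]]
contact_force: [-0.5, 0.2, 0.3]
grip_width: 0.0853
grip_force: 0.0
[ 0.561  -0.2026  0.2315] [[-0.386, 0.923, -0.0], [0.923, 0.386, -0.001], [-0.001, -0.0, -1.0]]
```

View pics/w2.png

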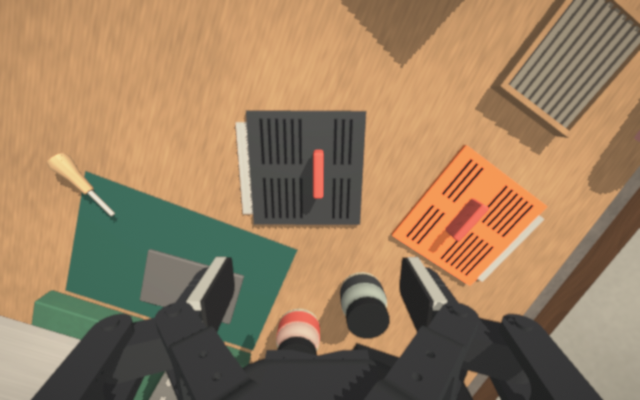

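The charcoal cover is square to the tool, with its bar at (318,174) and plate corners at (247,111), (366,111), (360,225) and (253,226).

Run:
```python
from h import *
d=np.load("w2.npz")
c=[(247,111),(366,111),(360,225),(253,226)]
w=np.array([ray(d,p,.008) for p in c])*1000
t,th,R,e=fit([(-73,74.5),(73,74.5),(73,-74.5),(-73,-74.5)],w);print(t,np.degrees(th),e,"grip",t+R@[15,0],"bar",ray(d,(318.5,174),.038)*1000)
o=get_obs();E=o["eef_rot"];print("tool y yaw",np.degrees(np.arctan2(E[1][1],E[0][1])))
```

```text
[ 548.79113152 -205.01132605] 22.40974943900983 [1.70559075 0.86386462 0.54284217 1.74939152] grip [ 562.65834918 -199.29291068] bar [ 561.32939179 -195.36303365   38.        ]
tool y yaw 22.68690577071567
```

```bash
python3 -m jog '[{"tx":2,"ty":2,"tz":50,"wx":0,"wy":0,"wz":0},{"tx":2,"ty":2,"tz":100,"wx":0,"wy":0,"wz":0},{"tx":2,"ty":2,"tz":150,"wx":0,"wy":0,"wz":0},{"tx":2,"ty":2,"tz":185,"wx":0,"wy":0,"wz":0},{"tx":2,"ty":2,"tz":205,"wx":0,"wy":0,"wz":0},{"tx":2,"ty":2,"tz":218,"wx":0,"wy":0,"wz":0},{"tx":2,"ty":2,"tz":219,"wx":0,"wy":0,"wz":0},{"tx":2,"ty":2,"tz":219,"wx":0,"wy":0,"wz":0}]' 1; python3 -m jog '[{"tx":0,"ty":0,"tz":0,"wx":0,"wy":0,"wz":0},{"tx":0,"ty":0,"tz":0,"wx":0,"wy":0,"wz":0},{"tx":0,"ty":0,"tz":0,"wx":0,"wy":0,"wz":0},{"tx":0,"ty":0,"tz":0,"wx":0,"wy":0,"wz":0},{"tx":0,"ty":0,"tz":0,"wx":0,"wy":0,"wz":0},{"tx":0,"ty":0,"tz":0,"wx":0,"wy":0,"wz":0},{"tx":0,"ty":0,"tz":0,"wx":0,"wy":0,"wz":0},{"tx":0,"ty":0,"tz":0,"wx":0,"wy":0,"wz":0}]' -1
```

```text
time: 2.75
ee_pos: [0.5638, -0.1991, 0.0135]
eef_rot: [[-0.388, 0.922, 0.002], [0.922, 0.388, -0.001], [-0.001, 0.001, -1.0]]
contact_force: [-0.4, -0.0, -1.0]
grip_width: 0.0856
grip_force: 0.0
time: 3.75
ee_pos: [0.5631, -0.1989, 0.0125]
eef_rot: [[-0.388, 0.922, 0.0], [0.922, 0.388, -0.0], [-0.0, 0.0, -1.0]]
contact_force: [-1.2, -0.3, 5.1]
grip_width: 0.0107
grip_force: 59.9
```

Gripped. I'll lift and swing to a point beside the unit to get a closer look at it.

```bash
python3 -m jog '[{"tx":0,"ty":0,"tz":-10,"wx":0,"wy":0,"wz":0},{"tx":0,"ty":0,"tz":-50,"wx":0,"wy":0,"wz":0},{"tx":0,"ty":0,"tz":-95,"wx":0,"wy":0,"wz":0},{"tx":0,"ty":0,"tz":-140,"wx":0,"wy":0,"wz":0},{"tx":20,"ty":0,"tz":-185,"wx":0,"wy":0,"wz":4},{"tx":50,"ty":4,"tz":-225,"wx":0,"wy":0,"wz":10},{"tx":90,"ty":8,"tz":-260,"wx":0,"wy":0,"wz":18},{"tx":130,"ty":12,"tz":-280,"wx":0,"wy":0,"wz":26},{"tx":175,"ty":16,"tz":-290,"wx":0,"wy":0,"wz":34},{"tx":215,"ty":19,"tz":-290,"wx":0,"wy":0,"wz":40}]' ; python3 -m jog '[{"tx":23,"ty":-21,"tz":0,"wx":0,"wy":0,"wz":2.6},{"tx":23,"ty":-21,"tz":0,"wx":0,"wy":0,"wz":2.6},{"tx":23,"ty":-21,"tz":0,"wx":0,"wy":0,"wz":2.6},{"tx":23,"ty":-21,"tz":0,"wx":0,"wy":0,"wz":2.6},{"tx":23,"ty":-21,"tz":0,"wx":0,"wy":0,"wz":2.6}]'
python3 - <<'E'
from h import *
import cv2
d=get_image("wrist");cv2.imwrite("pics/w3.png",cv2.resize(d["img"][:,:,::-1],(800,500),interpolation=cv2.INTER_CUBIC))
np.savez("w3.npz",T=d["T"],mtx=d["mtx"])
E
```

```text
time: 5.0
ee_pos: [0.4964, 0.0085, 0.3034]
eef_rot: [[0.298, 0.955, 0.001], [0.955, -0.298, -0.0], [0.0, 0.001, -1.0]]
contact_force: [0.1, 0.4, -3.6]
grip_width: 0.0112
grip_force: 59.0
time: 5.62
ee_pos: [0.4838, 0.0341, 0.3021]
eef_rot: [[0.339, 0.941, -0.001], [0.941, -0.339, 0.0], [0.0, -0.001, -1.0]]
contact_force: [0.2, -0.1, -2.1]
grip_width: 0.0109
grip_force: 59.0
```

View pics/w3.png

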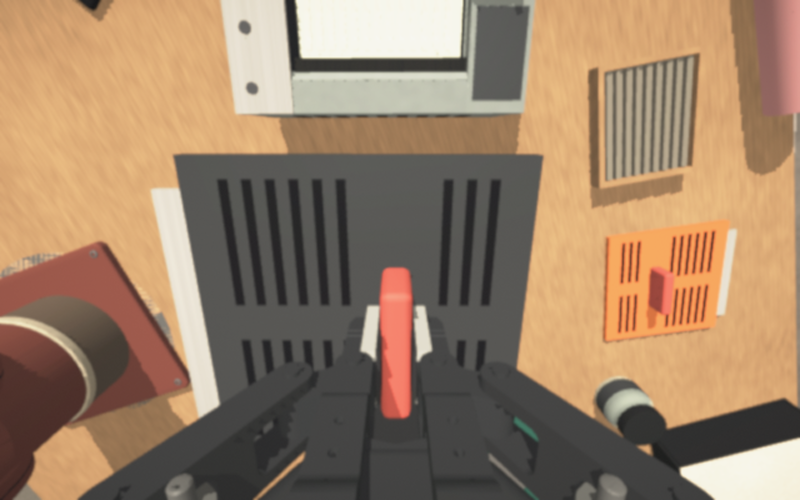

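The unit's near top edge runs from (236,113) to (524,113), parallel to the held cover's edge (176,156)–(543,156). The ledge front edge is at (293,108) and the opening's near edge at y=72.

Run:
```python
from h import *
d=np.load("w3.npz");s=lambda p:((p[0]+.5)/1.25-.5,(p[1]+.5)/1.25-.5)
P=lambda p,z:ray(d,s(p),z)[:2]*1000
a,b=P((236,113),.11),P((524,113),.11)
t,th,R,e=fit([(-125,-110),(125,-110)],[a,b]);print("unit",t,np.degrees(th),e)
for n,p,z in[("ledge",(293,108),.11),("ledge",(286,0),.11),("open y",(300,72),.108),("open y",(468,72),.108),("farwall",(468,60),.108),("shelf/edge",(300,58),.1)]:
    print(n,R.T@(P(p,z)-t))
o=get_obs();E=np.array(o["eef_rot"]);tc=o["ee_pos"]*np.array(1000) if 0 else np.array(o["ee_pos"])*1000
print(tc,"tool y yaw",np.degrees(np.arctan2(E[1,1],E[0,1])))
for p in[(176,156),(543,156)]:
    q=P(p,.302-.0125+.008)-tc[:2];print("cover corner in tool (x,y)",E[:2,:2].T@q)
```

```text
unit [540.87983887 236.23899392] -19.87674747442434 [0.32928955 0.32928955]
ledge [ -74.95602092 -105.97158143]
ledge [-73.38706033 -26.2754357 ]
open y [-67.06200589 -77.61575452]
open y [ 74.53733949 -77.61849958]
farwall [ 73.96794304 -68.55890638]
shelf/edge [-68.07944449 -65.66529592]
[483.81775292  34.28999828 302.17948634] tool y yaw -19.798235462218315
cover corner in tool (x,y) [ 74.6673822  -88.04776828]
cover corner in tool (x,y) [74.47185494 56.95037539]
```

```bash
cat >> h.py <<'E'
BAY=np.array([540.9,236.2,100.]);YAW=np.radians(-19.85)
RB=np.array([[np.cos(YAW),-np.sin(YAW),0],[np.sin(YAW),np.cos(YAW),0],[0,0,1]])
def meas():
    o=get_obs();E=np.array(o["eef_rot"]);B=RB.T@E
    g=RB.T@(np.array(o["ee_pos"])*1000-10.5*E[:,2]-BAY)
    a=np.degrees(np.arctan2(B[0,2],-B[2,2]))
    return g,a,np.degrees(np.arctan2(B[0,0],B[1,0])),RB.T@np.array(o["contact_force"])
def tcp(s):  # s=(x,y,z,alpha) of grip in bay
    a=np.radians(s[3]);return np.array([s[0]+10.5*np.sin(a),s[1],s[2]-10.5*np.cos(a)])
def rows(prev,nxt):
    a=np.radians(prev[3]);Tx=np.array([0,1,0]);Ty=np.array([np.cos(a),0,np.sin(a)]);Tz=np.array([np.sin(a),0,-np.cos(a)])
    for s in nxt:
        d=tcp(s)-tcp(prev);print(s,"tx %.1f ty %.1f tz %.1f wx %.1f"%(d@Tx,d@Ty,d@Tz,-(s[3]-prev[3])))
def piv(al,zc=.5,b=0.,y=0.):
    a=np.radians(al);s,c=np.sin(a),np.cos(a)
    return (round(-87+102*c-19*s-b,2),y,round(zc+88*s+23*c,2),al)
E
python3 - <<'E'
from h import *
g,a,yw,f=meas();print(g,a,yw,f)
p=(*g,a)
h=piv(12,30.5,-17);print(h)
rows(p,[(h[0],g[1]+120,h[2]+40,12),(h[0],0,h[2]+20,12),h])
E
```

```text
[  14.8743929  -209.29726034  212.67948521] -0.025953761356981034 -0.05176206197670184 [ 0.03574796  0.56692406 -2.51849371]
(np.float64(25.82), 0.0, np.float64(71.29), 12)
(np.float64(25.82), np.float64(-89.2972603447418), np.float64(111.29), 12) tx 120.0 ty 13.2 tz 101.2 wx -12.0
(np.float64(25.82), 0, np.float64(91.29), 12) tx 209.3 ty 13.2 tz 121.2 wx -12.0
(np.float64(25.82), 0.0, np.float64(71.29), 12) tx 209.3 ty 13.2 tz 141.2 wx -12.0
```

```bash
python3 -m jog '[{"tx":40,"ty":4,"tz":30,"wx":-4,"wy":0,"wz":0},{"tx":80,"ty":8,"tz":65,"wx":-8,"wy":0,"wz":0},{"tx":120,"ty":13.2,"tz":100,"wx":-12,"wy":0,"wz":0},{"tx":165,"ty":13.2,"tz":112,"wx":-12,"wy":0,"wz":0},{"tx":200,"ty":13.2,"tz":120,"wx":-12,"wy":0,"wz":0},{"tx":209.3,"ty":13.2,"tz":130,"wx":-12,"wy":0,"wz":0},{"tx":209.3,"ty":13.2,"tz":141.2,"wx":-12,"wy":0,"wz":0},{"tx":209.3,"ty":13.2,"tz":141.2,"wx":-12,"wy":0,"wz":0},{"tx":209.3,"ty":13.2,"tz":141.2,"wx":-12,"wy":0,"wz":0}]'
python3 - <<'E'
from h import *
import cv2
print(meas())
d=get_image("wrist");np.savez("w4.npz",T=d["T"],mtx=d["mtx"])
a=d["img"][:,:,::-1]
t=get_image("top");b=t["img"][130:270,180:320,::-1];np.savez("t4.npz",T=t["T"],mtx=t["mtx"])
cv2.imwrite("pics/w4.png",cv2.resize(a,(800,500),interpolation=cv2.INTER_CUBIC))
E
```

```text
time: 6.8
ee_pos: [0.5671, 0.2261, 0.1615]
eef_rot: [[0.339, 0.92, 0.196], [0.941, -0.332, -0.071], [-0.0, 0.209, -0.978]]
contact_force: [0.4, 0.2, -1.9]
grip_width: 0.0108
grip_force: 59.2
(array([25.87327983, -0.58774991, 71.81853232]), np.float64(12.039849345959679), np.float64(-0.012002360728114843), array([ 0.31213974,  0.30796242, -1.90084915]))
```

View pics/w4.png

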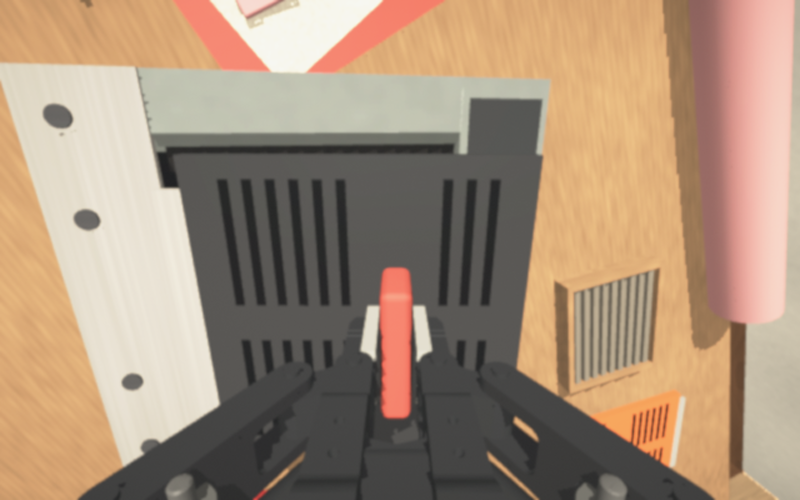

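The +y top edge of the unit runs from (0,64) to (549,80). The ledge front meets it at (137,67), and the opening's +y edge lies at (155,134)–(460,133).

Run:
```python
from h import *
d=np.load("w4.npz");s=lambda p:((p[0]+.5)/1.25-.5,(p[1]+.5)/1.25-.5)
for n,p,z in[("corner -125,110",(0,64),.11),("corner 125,110",(549,80),.11),("ledge front",(137,67),.11),("ledge front",(155,133),.11),("open y77+bevel",(200,134),.11),("open",(450,133),.11),("low edge",(200,146),.1),("low edge",(450,146),.1),("farwall",(460,140),.108)]:
    print(n,RB.T@(ray(d,s(p),z)*1000-BAY))
for p in[(176,156),(543,156)]: # cover corners, on cover top plane
    T=d["T"];r=T[:3,:3]@np.linalg.solve(d["mtx"],[*s(p),1.])
    g,a,_,_=meas();a=np.radians(a);n=RB@np.array([-np.sin(a),0,np.cos(a)]);P0=RB@g+BAY-15*n
    c=T[:3,3]*1000;k=n@(P0-c)/(n@r);print("cover corner",RB.T@(c+r*k-BAY), g)
```

```text
corner -125,110 [-124.69925933  109.1475384    10.        ]
corner 125,110 [121.91667713 109.45444716  10.        ]
ledge front [-75.45514277 109.59428821  10.        ]
ledge front [-73.60836385  82.74624748  10.        ]
open y77+bevel [-54.91023739  82.27809704  10.        ]
open [67.22408926 82.53443849 10.        ]
low edge [-58.5086142   76.63058076   0.        ]
low edge [71.23654644 75.54687347  0.        ]
farwall [73.84885909 78.91824149  8.        ]
cover corner [-57.04232064  74.16020585  39.11429681] [25.81118353 -0.07538942 72.16081031]
cover corner [84.52280645 74.00628519 69.37011564] [25.81118353 -0.07538942 72.16081031]
```

Bay pose confirmed to within about 1 mm. Next I'll lower in front of the ledge, then slide the lip under it.

Run:
```python
from h import *
h=piv(12,30.5,-17);l=piv(12,1.0,-17)
rows(h,[piv(12,10,-17),l]); rows(l,[piv(12,1.0,-11),piv(12,1.0,-5),piv(12,1,0)])
```

```text
(np.float64(25.82), 0.0, np.float64(50.79), 12) tx 0.0 ty -4.3 tz 20.1 wx 0.0
(np.float64(25.82), 0.0, np.float64(41.79), 12) tx 0.0 ty -6.1 tz 28.9 wx 0.0
(np.float64(19.82), 0.0, np.float64(41.79), 12) tx 0.0 ty -5.9 tz -1.2 wx 0.0
(np.float64(13.82), 0.0, np.float64(41.79), 12) tx 0.0 ty -11.7 tz -2.5 wx 0.0
(np.float64(8.82), 0.0, np.float64(41.79), 12) tx 0.0 ty -16.6 tz -3.5 wx 0.0
```

```bash
python3 -m jog '[{"tx":-0.3,"ty":-2.1,"tz":10,"wx":0,"wy":0,"wz":0},{"tx":-0.3,"ty":-4.3,"tz":20,"wx":0,"wy":0,"wz":0},{"tx":-0.3,"ty":-5.2,"tz":24.5,"wx":0,"wy":0,"wz":0},{"tx":-0.3,"ty":-5.8,"tz":27.2,"wx":0,"wy":0,"wz":0},{"tx":-0.3,"ty":-6.1,"tz":28.9,"wx":0,"wy":0,"wz":0},{"tx":-0.3,"ty":-6.1,"tz":28.9,"wx":0,"wy":0,"wz":0},{"tx":-0.3,"ty":-6.1,"tz":28.9,"wx":0,"wy":0,"wz":0},{"tx":-0.3,"ty":-6.1,"tz":28.9,"wx":0,"wy":0,"wz":0}]'
python3 -c "
from h import *
print(meas())"
```

```text
time: 7.9
ee_pos: [0.5669, 0.2271, 0.1318]
eef_rot: [[0.338, 0.921, 0.196], [0.941, -0.331, -0.07], [0.0, 0.208, -0.978]]
contact_force: [0.8, -0.6, -2.1]
grip_width: 0.011
grip_force: 59.4
(array([25.33440726,  0.28761111, 42.10258111]), np.float64(12.016444993020853), np.float64(-0.10357003158713393), array([ 0.91090782, -0.28098042, -2.14505033]))
```

```bash
python3 -m jog '[{"tx":0,"ty":-3,"tz":-0.6,"wx":0,"wy":0,"wz":0},{"tx":0,"ty":-6,"tz":-1.2,"wx":0,"wy":0,"wz":0},{"tx":0,"ty":-9,"tz":-1.9,"wx":0,"wy":0,"wz":0},{"tx":0,"ty":-11.7,"tz":-2.5,"wx":0,"wy":0,"wz":0},{"tx":0,"ty":-11.7,"tz":-2.5,"wx":0,"wy":0,"wz":0},{"tx":0,"ty":-11.7,"tz":-2.5,"wx":0,"wy":0,"wz":0},{"tx":0,"ty":-11.7,"tz":-2.5,"wx":0,"wy":0,"wz":0}]'
python3 -c "
from h import *
print(meas())"
```

```text
time: 8.78
ee_pos: [0.5556, 0.231, 0.1316]
eef_rot: [[0.338, 0.921, 0.196], [0.941, -0.331, -0.07], [0.0, 0.208, -0.978]]
contact_force: [0.1, -0.5, -1.7]
grip_width: 0.0108
grip_force: 59.3
(array([13.38106442,  0.13715813, 41.86618131]), np.float64(11.995147169632883), np.float64(-0.09181337454864008), array([ 0.2343493 , -0.49512749, -1.6601354 ]))
```

```bash
python3 -m jog '[{"tx":0,"ty":-1,"tz":-0.2,"wx":0,"wy":0,"wz":0},{"tx":0,"ty":-2,"tz":-0.4,"wx":0,"wy":0,"wz":0},{"tx":0,"ty":-2.5,"tz":-0.5,"wx":0,"wy":0,"wz":0},{"tx":0,"ty":-2.9,"tz":-0.6,"wx":0,"wy":0,"wz":0},{"tx":0,"ty":-2.9,"tz":-0.6,"wx":0,"wy":0,"wz":0},{"tx":0,"ty":-2.9,"tz":-0.6,"wx":0,"wy":0,"wz":0},{"tx":0,"ty":-2.9,"tz":-0.6,"wx":0,"wy":0,"wz":0}]'
python3 -c "
from h import *
print(meas())"
```

```text
time: 9.65
ee_pos: [0.5544, 0.2314, 0.1323]
eef_rot: [[0.339, 0.92, 0.198], [0.941, -0.331, -0.07], [0.001, 0.211, -0.978]]
contact_force: [6.9, -1.0, -2.0]
grip_width: 0.0109
grip_force: 59.0
(array([12.09039213,  0.07129613, 42.56961972]), np.float64(12.153289643722857), np.float64(-0.05123556016936588), array([ 6.82382046,  1.41807202, -2.03371651]))
```

```bash
python3 -m jog '[{"tx":0,"ty":-1,"tz":-0.2,"wx":0,"wy":0,"wz":0},{"tx":0,"ty":-2,"tz":-0.4,"wx":0,"wy":0,"wz":0},{"tx":0,"ty":-3,"tz":-0.6,"wx":0,"wy":0,"wz":0},{"tx":0,"ty":-3.4,"tz":-0.7,"wx":0,"wy":0,"wz":0},{"tx":0,"ty":-3.4,"tz":-0.7,"wx":0,"wy":0,"wz":0},{"tx":0,"ty":-3.4,"tz":-0.7,"wx":0,"wy":0,"wz":0},{"tx":0,"ty":-3.4,"tz":-0.7,"wx":0,"wy":0,"wz":0}]'
python3 -c "
from h import *
print(meas())"
```

```text
time: 10.52
ee_pos: [0.5524, 0.2321, 0.1329]
eef_rot: [[0.339, 0.919, 0.2], [0.941, -0.332, -0.071], [0.002, 0.213, -0.977]]
contact_force: [11.1, -2.8, -4.0]
grip_width: 0.0109
grip_force: 59.0
(array([ 9.96713847e+00, -1.59941897e-02,  4.31108923e+01]), np.float64(12.269401315266764), np.float64(-0.012815827025716904), array([11.40440656,  1.13041989, -4.00900214]))
```

```bash
python3 -m jog '[{"tx":0,"ty":-0.3,"tz":1.2,"wx":0,"wy":0,"wz":0},{"tx":0,"ty":-1.5,"tz":0.9,"wx":0,"wy":0,"wz":0},{"tx":0,"ty":-2.7,"tz":0.7,"wx":0,"wy":0,"wz":0},{"tx":0,"ty":-2.7,"tz":0.7,"wx":0,"wy":0,"wz":0},{"tx":0,"ty":-2.7,"tz":0.7,"wx":0,"wy":0,"wz":0},{"tx":0,"ty":-2.7,"tz":0.7,"wx":0,"wy":0,"wz":0}]'
python3 -c "
from h import *
print(meas())"
```

```text
time: 11.28
ee_pos: [0.5512, 0.2326, 0.1325]
eef_rot: [[0.34, 0.918, 0.203], [0.94, -0.332, -0.071], [0.002, 0.214, -0.977]]
contact_force: [13.4, -3.5, 0.0]
grip_width: 0.011
grip_force: 59.6
(array([ 8.66601237,  0.07387742, 42.74290259]), np.float64(12.384860393847577), np.float64(0.017678464313128434), array([1.38057102e+01, 1.29060896e+00, 6.42984298e-03]))
```

```bash
python3 -m jog '[{"tx":0,"ty":-0.8,"tz":-0.2,"wx":0,"wy":0,"wz":0},{"tx":0,"ty":-1.6,"tz":-0.3,"wx":0,"wy":0,"wz":0},{"tx":0,"ty":-1.6,"tz":-0.3,"wx":0,"wy":0,"wz":0},{"tx":0,"ty":-1.6,"tz":-0.3,"wx":0,"wy":0,"wz":0},{"tx":0,"ty":-1.6,"tz":-0.3,"wx":0,"wy":0,"wz":0}]'
python3 -c "
from h import *
print(meas())"
```

```text
time: 11.9
ee_pos: [0.5509, 0.2328, 0.133]
eef_rot: [[0.34, 0.918, 0.205], [0.94, -0.333, -0.071], [0.003, 0.216, -0.976]]
contact_force: [16.4, -4.5, -0.0]
grip_width: 0.0112
grip_force: 59.6
(array([ 8.28437478,  0.12473682, 43.28907914]), np.float64(12.496784355101033), np.float64(0.047599112308813876), array([16.91941393,  1.33314056, -0.02680143]))
```

Run:
```python
from h import *
rows((3.38,0,40.5,12),[piv(a,-.3,6.5) for a in(12,11,10,9,8,7,6)])
rows(piv(6,-.3,6.5),[piv(a,-.3,6.5) for a in(5,4,3,2,1,0)])
```

```text
(np.float64(2.32), 0.0, np.float64(40.49), 12) tx 0.0 ty -1.0 tz -0.2 wx 0.0
(np.float64(3.0), 0.0, np.float64(39.07), 11) tx 0.0 ty -0.9 tz 1.3 wx 1.0
(np.float64(3.65), 0.0, np.float64(37.63), 10) tx 0.0 ty -0.7 tz 2.9 wx 2.0
(np.float64(4.27), 0.0, np.float64(36.18), 9) tx 0.0 ty -0.6 tz 4.4 wx 3.0
(np.float64(4.86), 0.0, np.float64(34.72), 8) tx 0.0 ty -0.5 tz 5.9 wx 4.0
(np.float64(5.42), 0.0, np.float64(33.25), 7) tx 0.0 ty -0.4 tz 7.5 wx 5.0
(np.float64(5.96), 0.0, np.float64(31.77), 6) tx 0.0 ty -0.4 tz 9.0 wx 6.0
(np.float64(6.46), 0.0, np.float64(30.28), 5) tx 0.0 ty 0.2 tz 1.5 wx 1.0
(np.float64(6.93), 0.0, np.float64(28.78), 4) tx 0.0 ty 0.3 tz 3.1 wx 2.0
(np.float64(7.37), 0.0, np.float64(27.27), 3) tx 0.0 ty 0.4 tz 4.6 wx 3.0
(np.float64(7.77), 0.0, np.float64(25.76), 2) tx 0.0 ty 0.4 tz 6.1 wx 4.0
(np.float64(8.15), 0.0, np.float64(24.23), 1) tx 0.0 ty 0.5 tz 7.7 wx 5.0
(np.float64(8.5), 0.0, np.float64(22.7), 0) tx 0.0 ty 0.5 tz 9.2 wx 6.0
```

```bash
python3 -m jog '[{"tx":0,"ty":-1,"tz":-0.2,"wx":0,"wy":0,"wz":0},{"tx":0,"ty":-0.9,"tz":1.3,"wx":1,"wy":0,"wz":0},{"tx":0,"ty":-0.7,"tz":2.9,"wx":2,"wy":0,"wz":0},{"tx":0,"ty":-0.6,"tz":4.4,"wx":3,"wy":0,"wz":0},{"tx":0,"ty":-0.6,"tz":4.4,"wx":3,"wy":0,"wz":0},{"tx":0,"ty":-0.6,"tz":4.4,"wx":3,"wy":0,"wz":0}]'
python3 -c "
from h import *
print(meas())"
```

```text
time: 12.65
ee_pos: [0.5521, 0.2323, 0.1285]
eef_rot: [[0.341, 0.927, 0.158], [0.94, -0.337, -0.053], [0.004, 0.166, -0.986]]
contact_force: [20.9, -5.9, -1.2]
grip_width: 0.0109
grip_force: 59.7
(array([10.0677784 ,  0.09436141, 38.88915074]), np.float64(9.56679991866311), np.float64(0.07254269875790852), array([21.67522884,  1.5884566 , -1.23988047]))
```

```bash
python3 -m jog '[{"tx":0,"ty":0.1,"tz":1.5,"wx":1,"wy":0,"wz":0},{"tx":0,"ty":0.2,"tz":3.1,"wx":2,"wy":0,"wz":0},{"tx":0,"ty":0.2,"tz":4.6,"wx":3,"wy":0,"wz":0},{"tx":0,"ty":0.2,"tz":4.6,"wx":3,"wy":0,"wz":0},{"tx":0,"ty":0.2,"tz":4.6,"wx":3,"wy":0,"wz":0}]'
python3 -c "
from h import *
print(meas())"
```

```text
time: 13.28
ee_pos: [0.5532, 0.2319, 0.1238]
eef_rot: [[0.341, 0.934, 0.109], [0.94, -0.339, -0.035], [0.004, 0.115, -0.993]]
contact_force: [21.0, -5.1, -2.0]
grip_width: 0.0111
grip_force: 59.9
(array([11.80154897,  0.08105517, 34.2249024 ]), np.float64(6.589692591739631), np.float64(0.09074936946296108), array([21.46173532,  2.3679622 , -2.04506734]))
```

```bash
python3 -m jog '[{"tx":0,"ty":0.2,"tz":1.8,"wx":1,"wy":0,"wz":0},{"tx":0,"ty":0.3,"tz":3.6,"wx":2,"wy":0,"wz":0},{"tx":0,"ty":0.4,"tz":5.2,"wx":3,"wy":0,"wz":0},{"tx":0,"ty":0.4,"tz":5.2,"wx":3,"wy":0,"wz":0},{"tx":0,"ty":0.4,"tz":5.2,"wx":3,"wy":0,"wz":0}]'
python3 -c "
from h import *
print(meas())"
```

```text
time: 13.9
ee_pos: [0.5544, 0.2315, 0.1188]
eef_rot: [[0.341, 0.938, 0.061], [0.94, -0.341, -0.018], [0.004, 0.063, -0.998]]
contact_force: [20.8, -5.2, -1.1]
grip_width: 0.0109
grip_force: 60.1
(array([13.62178137,  0.0920032 , 29.27747565]), np.float64(3.630208480972077), np.float64(0.11271076938462095), array([21.37948008,  2.16194276, -1.10191372]))
```

```bash
python3 -m jog '[{"tx":0,"ty":-0.8,"tz":0.3,"wx":0,"wy":0,"wz":0},{"tx":0,"ty":-0.7,"tz":1.8,"wx":1,"wy":0,"wz":0},{"tx":0,"ty":-0.6,"tz":3.3,"wx":2,"wy":0,"wz":0},{"tx":0,"ty":-0.6,"tz":3.3,"wx":2,"wy":0,"wz":0},{"tx":0,"ty":-0.6,"tz":3.3,"wx":2,"wy":0,"wz":0}]'
python3 -c "
from h import *
print(meas())"
```

```text
time: 14.52
ee_pos: [0.5549, 0.2314, 0.1158]
eef_rot: [[0.342, 0.939, 0.03], [0.94, -0.342, -0.006], [0.005, 0.03, -1.0]]
contact_force: [22.5, -6.0, -1.1]
grip_width: 0.011
grip_force: 60.3
(array([14.49676812,  0.17733322, 26.24771837]), np.float64(1.718441873946964), np.float64(0.14910304101293817), array([23.21210489,  1.9518667 , -1.13061915]))
```

```bash
python3 -m jog '[{"tx":0,"ty":-0.3,"tz":0.8,"wx":0.5,"wy":0,"wz":0},{"tx":0,"ty":-0.2,"tz":1.6,"wx":1,"wy":0,"wz":0},{"tx":0,"ty":-0.2,"tz":2.4,"wx":1.5,"wy":0,"wz":0},{"tx":0,"ty":-0.2,"tz":2.4,"wx":1.5,"wy":0,"wz":0},{"tx":0,"ty":-0.2,"tz":2.4,"wx":1.5,"wy":0,"wz":0}]'
python3 -c "
from h import *
print(meas(),get_obs()['wrist_torque'])"
```

```text
time: 15.15
ee_pos: [0.5552, 0.2312, 0.1135]
eef_rot: [[0.342, 0.94, 0.006], [0.94, -0.342, 0.003], [0.005, 0.005, -1.0]]
contact_force: [22.4, -5.8, 2.1]
grip_width: 0.0115
grip_force: 60.6
(array([15.06567955,  0.14053641, 24.02570876]), np.float64(0.2691333791131065), np.float64(0.1689934701292852), array([23.07755149,  2.13304684,  2.13903811])) [-1.73099498 -5.23607385  0.30837355]
```

```bash
python3 -m jog '[{"tx":0,"ty":0,"tz":0.6,"wx":0.3,"wy":0,"wz":0},{"tx":0,"ty":0,"tz":1.2,"wx":0.6,"wy":0,"wz":0},{"tx":0,"ty":0,"tz":1.6,"wx":0.8,"wy":0,"wz":0},{"tx":0,"ty":0,"tz":1.6,"wx":0.8,"wy":0,"wz":0},{"tx":0,"ty":0,"tz":1.6,"wx":0.8,"wy":0,"wz":0}]'
python3 - <<'E'
from h import *
import cv2
print(meas(),get_obs()['wrist_torque'])
a=cv2.resize(get_image("wrist")["img"][40:240,:],(800,250));t=get_image("top")["img"][135:255,190:310]
s=get_image("scene")["img"][140:240,300:430]
b=np.hstack([cv2.resize(t,(340,340),interpolation=cv2.INTER_CUBIC),cv2.resize(s,(442,340),interpolation=cv2.INTER_CUBIC)])
b=cv2.copyMakeBorder(b,0,0,0,800-782,cv2.BORDER_CONSTANT)
cv2.imwrite("pics/s5.png",np.vstack([a,b])[:,:,::-1])
E
```

```text
time: 15.78
ee_pos: [0.5553, 0.2313, 0.1125]
eef_rot: [[0.342, 0.94, -0.007], [0.94, -0.342, 0.007], [0.005, -0.009, -1.0]]
contact_force: [21.5, -8.0, 6.5]
grip_width: 0.011
grip_force: 61.6
(array([15.31753327,  0.19095856, 23.04303461]), np.float64(-0.49554785520290073), np.float64(0.17167378346273943), array([22.93856757, -0.22850691,  6.52168694])) [-2.05729186 -4.89332516  0.29272831]
```

View pics/s5.png

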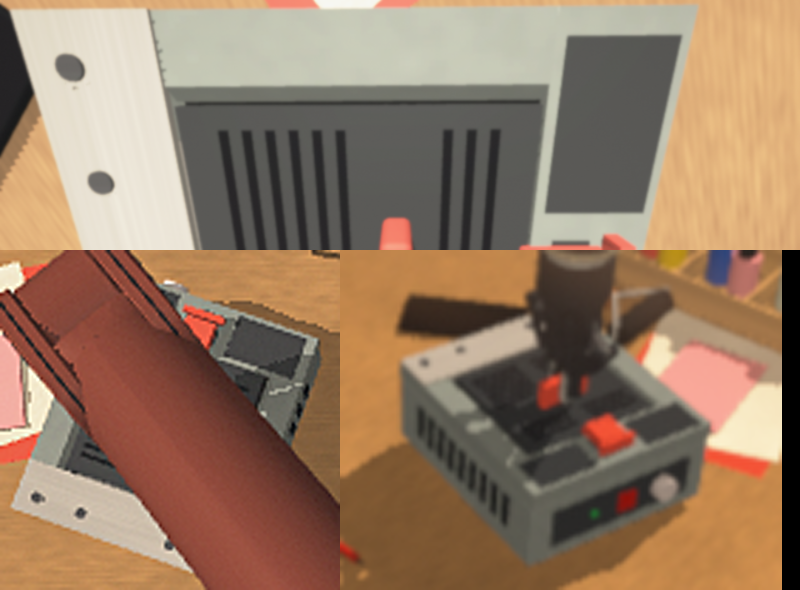

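The cover now sits in the bay opening: plate edges are inside the walls and the lip is under the ledge. The catch is over its far edge but I can't tell whether it has sprung back, so I'll press a little more.

```bash
python3 -m jog '[{"tx":0,"ty":0,"tz":0.5,"wx":0.3,"wy":0,"wz":0},{"tx":0,"ty":0,"tz":1,"wx":0.6,"wy":0,"wz":0},{"tx":0,"ty":0,"tz":1.5,"wx":0.8,"wy":0,"wz":0},{"tx":0,"ty":0,"tz":1.5,"wx":0.8,"wy":0,"wz":0},{"tx":0,"ty":0,"tz":1.5,"wx":0.8,"wy":0,"wz":0}]'
python3 - <<'E'
from h import *
print(meas(),get_obs()['wrist_torque'])
E
```

```text
time: 16.55
ee_pos: [0.5551, 0.2313, 0.1125]
eef_rot: [[0.342, 0.939, -0.019], [0.94, -0.342, 0.011], [0.004, -0.022, -1.0]]
contact_force: [13.6, -12.0, 22.3]
grip_width: 0.0109
grip_force: 64.6
(array([15.27821778,  0.22477746, 23.04526727]), np.float64(-1.2429799332948954), np.float64(0.15700725666691168), array([16.83215377, -6.69285303, 22.27332324])) [-2.9618244  -3.85948541  0.30888456]
```

It has bottomed out: z hasn't changed while the force rose to 22 N. I'll ease off the press and the push so the spring sends it home.

```bash
python3 -m jog '[{"tx":0,"ty":0,"tz":-1,"wx":-0.6,"wy":0,"wz":0},{"tx":0,"ty":2,"tz":-1.5,"wx":-1,"wy":0,"wz":0},{"tx":0,"ty":4,"tz":-2,"wx":-1.2,"wy":0,"wz":0},{"tx":0,"ty":6,"tz":-2,"wx":-1.2,"wy":0,"wz":0},{"tx":0,"ty":7,"tz":-2,"wx":-1.2,"wy":0,"wz":0},{"tx":0,"ty":7,"tz":-2,"wx":-1.2,"wy":0,"wz":0},{"tx":0,"ty":7,"tz":-2,"wx":-1.2,"wy":0,"wz":0}]'
python3 - <<'E'
from h import *
import cv2
print(meas(),get_obs()['wrist_torque'])
s=get_image("scene")["img"][160:225,350:425]
w=get_image("wrist")["img"][120:320,330:640]
cv2.imwrite("pics/s6.png",np.hstack([cv2.resize(s,(400,346),interpolation=cv2.INTER_CUBIC),cv2.resize(w,(400,346))])[:,:,::-1])
E
```

```text
time: 17.42
ee_pos: [0.5559, 0.2312, 0.1125]
eef_rot: [[0.339, 0.941, -0.01], [0.941, -0.339, 0.004], [0.001, -0.011, -1.0]]
contact_force: [-3.5, -7.4, 22.8]
grip_width: 0.0114
grip_force: 63.5
(array([15.90209176,  0.37661407, 23.00968558]), np.float64(-0.6058551511108565), np.float64(-0.05218261886080343), array([-0.7813226 , -8.16062505, 22.81626573])) [-1.72917183  0.2198896   0.21365541]
```

View pics/s6.png

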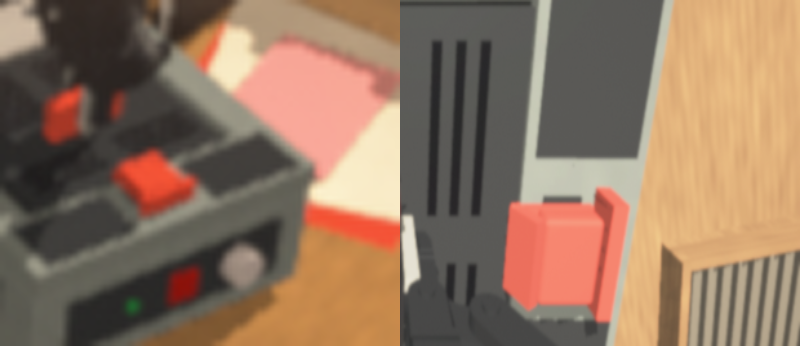

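The wrist view shows the catch nose sitting over the plate's far edge, and the plate is flush. I'll unload the press, open partway to stay clear of the catch, and withdraw.

```bash
python3 -m jog '[{"tx":0,"ty":0,"tz":-1,"wx":0,"wy":0,"wz":0},{"tx":0,"ty":0,"tz":-2,"wx":0,"wy":0,"wz":0},{"tx":0,"ty":0,"tz":-2,"wx":0,"wy":0,"wz":0},{"tx":0,"ty":0,"tz":-2,"wx":0,"wy":0,"wz":0}]'
python3 -m jog '[{"tx":0,"ty":0,"tz":0,"wx":0,"wy":0,"wz":0},{"tx":0,"ty":0,"tz":0,"wx":0,"wy":0,"wz":0},{"tx":0,"ty":0,"tz":0,"wx":0,"wy":0,"wz":0},{"tx":0,"ty":0,"tz":0,"wx":0,"wy":0,"wz":0},{"tx":0,"ty":0,"tz":0,"wx":0,"wy":0,"wz":0}]' -0.3
python3 -c "
from h import *
print(meas())"
```

```text
time: 18.02
ee_pos: [0.5567, 0.2307, 0.1126]
eef_rot: [[0.339, 0.941, -0.009], [0.941, -0.339, 0.005], [0.002, -0.01, -1.0]]
contact_force: [7.0, -3.3, 2.7]
grip_width: 0.0107
grip_force: 60.6
time: 18.65
ee_pos: [0.5536, 0.2318, 0.1111]
eef_rot: [[0.338, 0.941, -0.015], [0.941, -0.338, 0.005], [0.0, -0.016, -1.0]]
contact_force: [0.5, 0.5, -0.7]
grip_width: 0.0297
grip_force: 0.0
(array([13.64536983,  0.20437924, 21.57100937]), np.float64(-0.9108819050412994), np.float64(-0.1057588133532419), array([ 0.34369898,  0.63475355, -0.69885861]))
```

Released, with no contact. I'll withdraw straight up.

```bash
python3 -m jog '[{"tx":0,"ty":0,"tz":-10,"wx":0,"wy":0,"wz":0},{"tx":0,"ty":0,"tz":-25,"wx":0,"wy":0,"wz":0},{"tx":0,"ty":0,"tz":-60,"wx":0,"wy":0,"wz":0},{"tx":-40,"ty":0,"tz":-110,"wx":0,"wy":0,"wz":0},{"tx":-90,"ty":0,"tz":-150,"wx":0,"wy":0,"wz":0},{"tx":-140,"ty":0,"tz":-160,"wx":0,"wy":0,"wz":0},{"tx":-160,"ty":0,"tz":-160,"wx":0,"wy":0,"wz":0},{"tx":-160,"ty":0,"tz":-160,"wx":0,"wy":0,"wz":0},{"tx":-160,"ty":0,"tz":-160,"wx":0,"wy":0,"wz":0}]'
python3 - <<'E'
from h import *
import cv2
w=get_image("wrist")["img"]
s=get_image("scene")["img"][140:240,300:430]
cv2.imwrite("pics/s7.png",np.hstack([cv2.resize(s,(390,300),interpolation=cv2.INTER_CUBIC),cv2.resize(w[:240],(400,300))])[:,:,::-1])
E
```

```text
time: 19.77
ee_pos: [0.5022, 0.0815, 0.2717]
eef_rot: [[0.337, 0.941, -0.014], [0.942, -0.337, 0.006], [0.001, -0.015, -1.0]]
contact_force: [-1.0, -0.5, -1.4]
grip_width: 0.0299
grip_force: 0.0
```

View pics/s7.png

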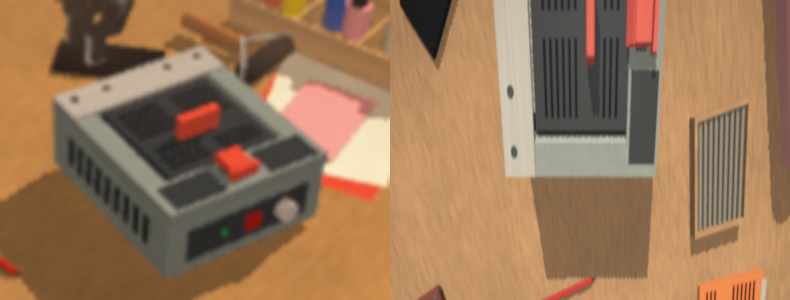

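The cover sits flush in its seat with the catch nose over its edge, and the arm is clear. Handing the job in.

```bash
python3 -c "
from bench import *
print(finish_job())"
```

```text
the job is handed in; nothing more can be done
None
```

The filter cover is back on: in the last pictures it sits flush with its lip under the ledge and the catch over its far edge. The arm is clear of everything, and the job was handed in at about 20 s. No verdict came back.

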